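Ready the ski clamp and clear the counter

TASK

Get the bench ready for the next ski: pull the drawer well open, take out the T-handle and push it fully home on the bare square spindle of the ski clamp. Put every green wax block that lies on the counter into the drawer and shut the drawer fully. Leave the aluminium case, the brush and the white tray where they are.

Things in the scene. Friction and masses are not known exactly. Their poses are not given: they have to be found in the camera images.
- cab_drawer0 (a joint): Slide of the only drawer of a low grey drawer unit (290 deep, 260 wide, 95 high) on the counter, its front towards the robot. 0 = shut, grows in m as the drawer is pulled out along the unit's own -x, stop at 0.205. Light friction (1 N), no spring, no latch; it stays where it is left.
- cab_drawer0_handle (a point): Middle of the drawer's bar handle: a level steel bar 11 thick, 120 long, along the drawer's y, 35 in front of the drawer's front face, at z = 57 (38 below the unit's top), on two stems 8 thick, 51 either side of the middle. Moves with the drawer. Axes of the drawer: -x is the way it pulls out, z up.
- drawer_floor (a point): Point on the drawer's inner floor (z = 22), midway across and 62 behind the inside of the front panel; moves with the drawer; -x = pulling out. Inside 245 long (x from -0.062 to 0.183), 218 wide (y), walls 51 high; front panel's top edge at z = 84, unit's top at z = 95, clear height inside 61. Pulled out by q metres, the inside is open to the sky from x = -0.062 to x = -0.068 + q here.
- thandle: T-handle, 200 g: steel hub 26 x 26 x 28 high with a square bore 14.5 wide, 25 deep, open below, and across its top a black bar 110 x 18 x 14 high; 42 high in all. Starts upright in the shut drawer. Origin: centre of the bore's mouth on the hub's underside; x along the bar, z up; the bore's flats are parallel to x and y. Can be pinched across y on the hub below the bar.
- spindle_seat (a point): Ski clamp, grey on a dark foot 100 x 70, fixed to the counter: centre of its round shoulder (28 across, z = 65) from which the bare, fixed square spindle, 12.5 wide, tip chamfered, stands 22 up. x and y parallel to its flats. No other part is higher than the shoulder. T-handle home = underside on the shoulder, any quarter turn. (The second clamp, farther left, has its handle: leave it.)
- case: Closed aluminium case with a flip-top lid, 140 x 180 x 75 high, bystander. Origin: centre of its underside.
- brush: Stainless brush with a dark wooden back, 120 x 58 x 36 high, lying bristles down, bystander. Origin: centre of its underside.
- tray: White hard silicone tray, 140 x 100 x 25 high, bystander. Origin: centre of its underside.
- wax0: Green wax block 60 x 34 x 24 high, 60 g, lying flat on the counter (three to five of them are there; None from the start = this one is absent). Origin: centre of its underside; x along its length, z up.
- wax1: Green wax block 60 x 34 x 24 high, 60 g, lying flat on the counter (three to five of them are there; None from the start = this one is absent). Origin: centre of its underside; x along its length, z up.
- wax2: Green wax block 60 x 34 x 24 high, 60 g, lying flat on the counter (three to five of them are there; None from the start = this one is absent). Origin: centre of its underside; x along its length, z up.
- wax3: Green wax block 60 x 34 x 24 high, 60 g, lying flat on the counter (three to five of them are there; None from the start = this one is absent). Origin: centre of its underside; x along its length, z up.
- wax4: Green wax block 60 x 34 x 24 high, 60 g, lying flat on the counter (three to five of them are there; None from the start = this one is absent). Origin: centre of its underside; x along its length, z up.
Things that resemble listed ones, but are neither listed nor needed, are in the scene too. What is shaped like the wax4 but black, brown or red is not meant.

How it is judged:
On the way, in this order (a step that is already met when the one before it is completed fails the run):
1. the drawer is pulled open by more than 120 mm (value of joint cab_drawer0 above 0.12 m), for 0.2 s.
2. the T-handle is fully home on the clamp's square spindle (distance between thandle and spindle_seat below 0.005 m and angle between thandle's own z axis and vertical below 0.09 rad), for 0.3 s.
At the end, for the whole second after the job is handed in: The T-handle sits on the spindle, its underside within 5 mm of the shoulder and upright within 0.09 rad; every wax block that is present lies in the drawer (its origin over the drawer's floor and less than 60 mm above it); the drawer is shut to within 8 mm; the T-handle is at rest and released (all of step 2 and value of joint cab_drawer0 below 0.008 m and linear speed of thandle below 0.02 m/s and x of wax0 in the frame of drawer_floor between -0.065 and 0.185 m and y of wax0 in the frame of drawer_floor between -0.112 and 0.112 m and z of wax0 in the frame of drawer_floor between -0.01 and 0.06 m and x of wax1 in the frame of drawer_floor between -0.065 and 0.185 m and y of wax1 in the frame of drawer_floor between -0.112 and 0.112 m and z of wax1 in the frame of drawer_floor between -0.01 and 0.06 m and x of wax2 in the frame of drawer_floor between -0.065 and 0.185 m and y of wax2 in the frame of drawer_floor between -0.112 and 0.112 m and z of wax2 in the frame of drawer_floor between -0.01 and 0.06 m and x of wax3 in the frame of drawer_floor between -0.065 and 0.185 m and y of wax3 in the frame of drawer_floor between -0.112 and 0.112 m and z of wax3 in the frame of drawer_floor between -0.01 and 0.06 m and x of wax4 in the frame of drawer_floor between -0.065 and 0.185 m and y of wax4 in the frame of drawer_floor between -0.112 and 0.112 m and z of wax4 in the frame of drawer_floor between -0.01 and 0.06 m); the robot touches nothing.
It fails at once if the aluminium case is moved by more than 30 mm (distance of case from where it was at the start of the episode above 0.03 m).
It fails at once if the brush is moved by more than 30 mm (distance of brush from where it was at the start of the episode above 0.03 m).
It fails at once if the white tray is moved by more than 30 mm (distance of tray from where it was at the start of the episode above 0.03 m).
Of wax0, wax1, wax2, wax3, wax4 only 3 to 5 are there at a start; the rules pass over those that are not, and their reading is None.
At some moment in a run one of wax0, wax1, wax2, wax3, wax4 may be knocked a few centimetres aside while the robot is not near it.
It also fails if it takes over 210 s, if anything falls off the work surface, if the arm or the gripper's body presses on something with over 40 N, if the wrist force passes 120 N, or if a joint passes its speed limit or range.

ROBOT

A 6-joint arm with a two-finger parallel gripper is mounted at the origin on the work surface. World frame = base frame: x ahead of the robot, y to its left, z up, the work surface at z = 0. Lengths are in m, angles in rad, forces in N, time in s.
With the tool pointing down it reaches from about 0.375 to 0.9 m from the base axis. Payload 3.1 kg.
Tool frame: the origin (TCP) lies at the very end of the fingers, on their centre line; the grasp point (between the pads) lies 19 mm behind it; z points along the fingers, y is the line along which they close (so a half turn about z gives the same grasp; the last joint's range is limited). The gripper opens to 85 mm and grips with 20 to 120 N. Pads are 22 mm wide; open, the fingers measure 114 mm over their backs; the gripper's body (76 mm by 85 mm) begins 54 mm behind the grasp point. The pads swing forward as they close: fully open they stand 13 mm farther back than shut.
Start: joints at [-1.478, 0.527, 1.433, -0, 1.181, -0.178], TCP at [0.167, -0.602, 0.192] pointing down, gripper open.
Joint ranges: [-3.08, 3.08], [-0.75, 2.2], [0.22, 2.44], [-1.43, 4.57], [0, 2.65], [-2.85, 2.85]. Speed limits (rad/s): [2.79, 2.79, 3.14, 3.14, 3.14, 3.14].

INTERFACE

Orientations are given as a unit quaternion [x, y, z, w].
In Python, from station import telemetry, snapshot, ticket gives the robot as it stands.
- The arm moves only by the tool move_arm, never from a script. Its argument "commands" is text: rows parted by semicolons, each of 7 numbers parted by spaces: the shift along the tool's x, y, z in mm, then the turn, a rotation vector about the tool's x, y, z in degrees, then the opening, from -1 (shut) to 1 (fully open). A call has exactly 5 rows; each row is the pose to reach, as a shift and turn from the pose commanded when the call began, along the tool's axes at that moment; what a row does not reach only later rows make up. A row lasts 1/8 s, in which the tool goes at most 62.5 mm and 10.7 degrees, less where a joint would pass 70% of its speed; a pose out of reach is approached as far as the arm can. A call with a gripper value outside its range is refused whole. The fingers move at their own pace and stop on an object; "grip_force" is the grip in N (left out, the last holds). Time passes only in rows, so rows that repeat a pose let the fingers close, or fill a call up. It gives the time, the measured TCP pose, the force, the opening and the grip force at its end, in the units of the state.
- telemetry.sense(): the state, without advancing time (a new reading comes with each control period).
- snapshot(name): name is "side" or "top" or "wrist"; returns a dict with "image" (400x640x3 uint8, red, green, blue), "fx", "fy", "cx", "cy" (pixels), "pose" (4x4, takes a point from camera to world coordinates). Camera axes: x right, y down, z forward; pixel columns grow to the right and rows downward; lengths in m; the calibration is good to about 2 mm. A picture is of the moment at which its call begins. There is no depth.
- ticket.sign_off(): hands the job in; it is judged then, once.
The state is a dict: "t": time; "q": joint angles; "qd": joint speeds; "tau": joint torques, N m; "tcp_pos": TCP position; "tool_rot": TCP orientation; "force": force on the tool from outside, world axes, zero at the start; "ft_torque": the same for the moment, N m; "finger_gap": opening from 0.0 (shut) to 1.0 (fully open); "gripper_force": force on a finger pad.
Only numpy, scipy, OpenCV 4.12 (cv2) and the standard library are available. Lean on these libraries where they do the work, as an engineer would, in place of code of your own. Each camera call takes 0.05 s, during which the arm holds its last target. There are 200 camera calls.

## Working session

There is one attempt and no reset: what is moved stays moved. The work goes in short steps, Python scripts to look and compute and a tool call to move; the robot and the scene stay as the last step left them, time stands still between calls to the robot, and variables do not carry over. Pictures are saved under pics/ and viewed, at most 14 in all, crops included, and the job is handed in when it is done.

Besides the shell and the picture viewer there is one more tool, called as a command line: name --argument value ..., lists and objects as JSON in quotes. move_arm: Moves the arm, as the interface text tells. Its arguments: {"type":"object","properties":{"commands":{"type":"string"},"grip_force":{"type":"number"}},"required":["commands"]}

```bash
mkdir -p pics; ls; cat > h.py <<'E'
import numpy as np, cv2
from station import telemetry, snapshot, ticket
from scipy.spatial.transform import Rotation as R
def snap(n,f):
    s=snapshot(n); np.savez('pics/'+f+'.npz',**{k:np.array(v) for k,v in s.items()})
    cv2.imwrite('pics/'+f+'.png',cv2.cvtColor(np.array(s['image']),cv2.COLOR_RGB2BGR)); return s
def load(f): return dict(np.load('pics/'+f+'.npz'))
def ray(s,u,v,z):
    T=np.array(s['pose']); d=T[:3,:3]@np.array([(u-s['cx'])/s['fx'],(v-s['cy'])/s['fy'],1]); o=T[:3,3]
    return o+d*(z-o[2])/d[2]
def proj(s,p):
    T=np.array(s['pose']); c=T[:3,:3].T@(np.array(p)-T[:3,3]); return np.array([c[0]/c[2]*s['fx']+s['cx'],c[1]/c[2]*s['fy']+s['cy']])
E
python3 - <<'E'
from h import *
np.set_printoptions(precision=4,suppress=True)
for n in ['top','side']:
    s=snap(n,n+'0'); print(n,s['fx'],s['cx'],s['cy'],s['pose'])
t=telemetry.sense(); print(t); print(R.from_quat(t['tool_rot']).as_matrix())
E
```

```text
pics
top 444.20833000253396 315.6372161776518 199.47091956651116 [[-0.0153 -0.9952  0.0964  0.4645]
 [-0.9996  0.0177  0.024  -0.1042]
 [-0.0256 -0.096  -0.9951  1.3725]
 [ 0.      0.      0.      1.    ]]
side 450.8396532212458 315.45270933647214 200.7261729319214 [[-0.9181 -0.2641  0.2955  0.197 ]
 [-0.3963  0.6069 -0.6889  0.8184]
 [ 0.0026 -0.7496 -0.6618  0.9051]
 [ 0.      0.      0.      1.    ]]
{'t': 0.1, 'q': array([-1.4785,  0.5284,  1.4338, -0.    ,  1.1814, -0.1784]), 'qd': array([-0.    , -0.0005, -0.0038, -0.0007,  0.0004,  0.0004]), 'tau': array([ -0.0005, -44.3304, -17.8586,  -0.0002,   0.0039,  -0.    ]), 'tcp_pos': array([ 0.1671, -0.6015,  0.1914]), 'tool_rot': array([ 0.9909,  0.135 ,  0.    , -0.001 ]), 'force': array([ 0.5187,  0.6071, -0.8389]), 'ft_torque': array([ 0.0326, -0.0117,  0.0194]), 'gripper_force': 0.0, 'finger_gap': 1.001690636886076}
[[ 0.9636  0.2674 -0.0002]
 [ 0.2674 -0.9636  0.0019]
 [ 0.0003 -0.0019 -1.    ]]
```

View pics/top0.png

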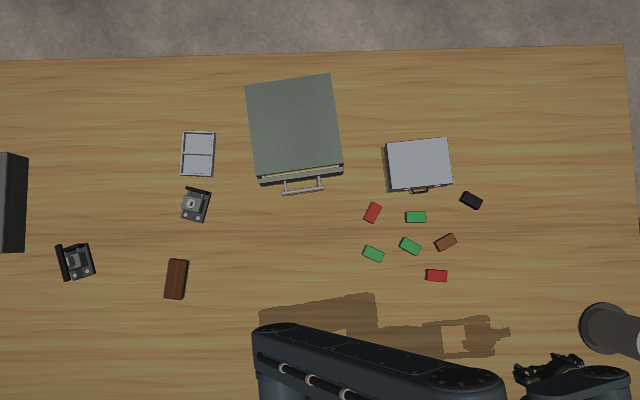

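View pics/side0.png

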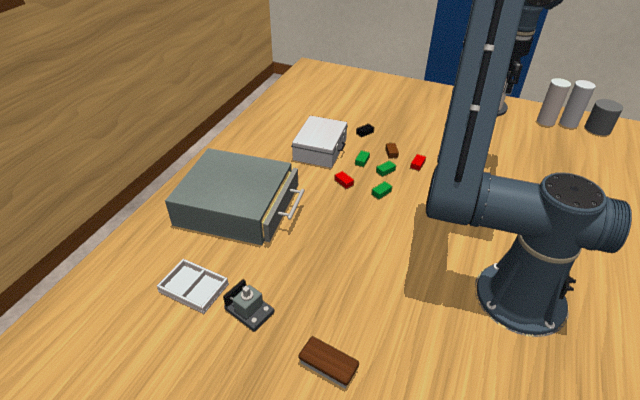

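```bash
python3 - <<'E'
from h import *
np.set_printoptions(precision=4,suppress=True)
for n in ['top0','side0']:
    s=load(n); hsv=cv2.cvtColor(s['image'],cv2.COLOR_RGB2HSV)
    m=cv2.inRange(hsv,(45,90,50),(85,255,255)); k,l,st,c=cv2.connectedComponentsWithStats(m)
    for i in range(1,k):
        if st[i,4]>15:
            print(n,c[i],st[i,4],ray(s,*c[i],0.022))
            ys,xs=np.where(l==i); P=np.array([ray(s,x,y,0.022)[:2] for x,y in zip(xs,ys)]); w,v=np.linalg.eigh(np.cov(P.T)); print('  ang',np.degrees(np.arctan2(v[1,1],v[0,1])))
s=load('top0')
for u,v in [(245,86),(330,73),(343,165),(257,178)]: print('unit',ray(s,u,v,.095))
for u,v in [(283,194),(324,188),(303,191)]: print('handle',ray(s,u,v,.057))
print('clamp',ray(s,191.5,203.5,.08))
for u,v in [(197,156),(176,279),(420,165)]: print('by',ray(s,u,v,.03))
im=s['image'][60:320,40:480]; a=cv2.resize(s['image'][170:240,170:340],None,fx=4,fy=4,interpolation=cv2.INTER_CUBIC)
cv2.imwrite('pics/crop1.png',cv2.cvtColor(a,cv2.COLOR_RGB2BGR))
E
```

```text
top0 [415.7143 216.8065] 217 [ 0.5373 -0.3737  0.022 ]
  ang 90.33233444869929
top0 [410.0226 246.1176] 221 [ 0.4494 -0.3534  0.022 ]
  ang 58.040022203480056
top0 [372.982  253.4369] 222 [ 0.4291 -0.2418  0.022 ]
  ang 66.39853554054305
side0 [361.7748 158.0728] 151 [ 0.5351 -0.3584  0.022 ]
  ang 94.26714932131387
side0 [385.5591 167.8871] 186 [ 0.4472 -0.3382  0.022 ]
  ang 74.39682046271118
side0 [381.2651 189.7442] 215 [ 0.4275 -0.2272  0.022 ]
  ang 76.80819996857008
unit [0.9312 0.1317 0.095 ]
unit [ 0.9648 -0.1218  0.095 ]
unit [ 0.6876 -0.1545  0.095 ]
unit [0.6542 0.0965 0.095 ]
handle [0.6101 0.0247 0.057 ]
handle [ 0.6259 -0.0979  0.057 ]
handle [ 0.618  -0.0351  0.057 ]
clamp [0.5843 0.2925 0.08  ]
by [0.7359 0.2925 0.03  ]
by [0.3616 0.3522 0.03  ]
by [ 0.6943 -0.3909  0.03  ]
```

View pics/crop1.png

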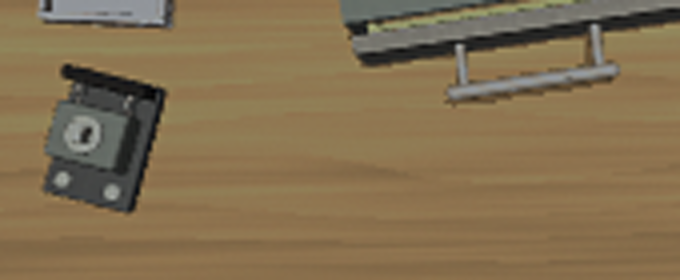

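```bash
cat >> h.py <<'E'
def plan(p,psi):
    "shift mm / turn deg from the measured pose to tool-down at p with tool x yaw psi(deg)"
    t=telemetry.sense(); A=R.from_quat(t['tool_rot'])
    c,s_=np.cos(np.radians(psi)),np.sin(np.radians(psi)); B=R.from_matrix(np.array([[c,s_,0],[s_,-c,0],[0,0,-1]]))
    print('shift',np.round(A.inv().apply(np.array(p)-t['tcp_pos'])*1000,1),'turn',np.round((A.inv()*B).as_rotvec(degrees=True),1),'t',round(t['t'],1),'gap',t['finger_gap'],'F',np.round(t['force'],1))
E
python3 -c "
from h import *
plan([.5,-.2,.25],97.3); plan([.618,-.036,.2],97.3)"
```

```text
shift [ 428.1 -298.   -57.9] turn [ -0.1  -0.1 -81.8] t 0.1 gap 1.001690636886076 F [ 0.5  0.6 -0.8]
shift [ 585.7 -424.3   -7.6] turn [ -0.1  -0.1 -81.8] t 0.1 gap 1.001690636886076 F [ 0.5  0.6 -0.8]
```

move_arm --commands "47 -33 -12 0 0 -10 1; 94 -66 -24 0 0 -20 1; 141 -99 -36 0 0 -30 1; 188 -132 -48 0 0 -40 1; 235 -165 -58 0 0 -50 1"

```text
t: 0.72
tcp_pos: [0.3504, -0.3787, 0.2505]
tool_rot: [0.84, 0.543, 0.0, -0.0]
force: [1.0, 0.0, -0.4]
finger_gap: 0.997
gripper_force: 0.0
```

```bash
python3 -c "
from h import *
plan([.618,-.036,.25],97.3)"
```

```text
shift [422.2 103.8   0.6] turn [  0.   -0.  -31.5] t 0.7 gap 0.9972858821226033 F [ 1.   0.  -0.4]
```

move_arm --commands "58 14 0 0 0 -7 0; 116 29 0 0 0 -14 0; 174 43 0 0 0 -21 -0.42; 232 57 0 0 0 -28 -0.42; 270 66 0 0 0 -31.5 -0.42"

```text
t: 1.35
tcp_pos: [0.5224, -0.1594, 0.25]
tool_rot: [0.661, 0.751, 0.0, -0.0]
force: [-0.5, -0.0, 0.4]
finger_gap: 0.289
gripper_force: 0.0
```

```bash
python3 -c "
from h import *
np.set_printoptions(precision=4,suppress=True)
s=snap('wrist','w1'); print(s['fx'],s['cx'],s['cy'],s['pose']); t=telemetry.sense(); print(t['tcp_pos'])
top=load('top0')
print(proj(s,[.618,-.036,.057]),proj(s,[.61,.0247,.057]))
plan([.618,-.036,.2],97.3)"
```

```text
336.3751111601497 318.9334967805579 198.9239765895886 [[ 0.9921  0.1196  0.0387  0.5122]
 [ 0.1257 -0.9418 -0.3118 -0.0788]
 [-0.0009  0.3142 -0.9493  0.4326]
 [ 0.      0.      0.      1.    ]]
[ 0.5247 -0.1562  0.25  ]
[426.0667  57.8618] [432.0361  -9.9977]
shift [106.9 107.9  50.7] turn [ 0.2 -0.2  0.1] t 1.4 gap 0.29037567563646327 F [ 1.6  1.1 -0. ]
```

View pics/w1.png

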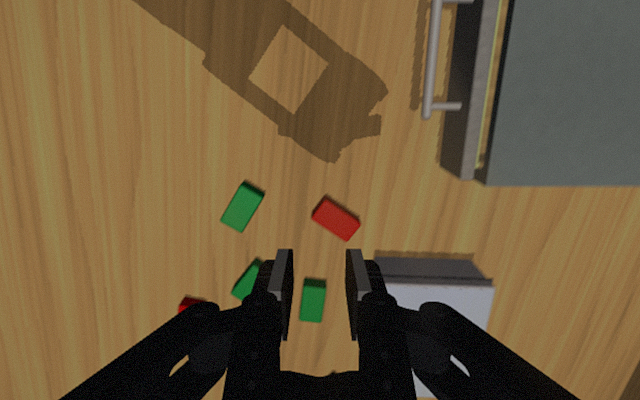

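```bash
python3 -c "
from h import *
s=load('w1')
for u,v in [(427,117),(431.5,60),(436,3)]: print(ray(s,u,v,.057))
print(ray(s,487,184,.095),ray(s,310,300,.024),proj(s,[.6259,-.0979,.057]))
"
```

```text
[ 0.63239993 -0.09417646  0.057     ]
[ 0.62403506 -0.03729787  0.057     ]
[0.61645685 0.01423176 0.057     ]
[ 0.69758069 -0.15137368  0.095     ] [ 0.53531989 -0.3646833   0.024     ] [420.39184178 119.70482531]
```

move_arm --commands "50 50 25 0 0 0 -0.42; 107 110 50 0 0 0 -0.42; 107 110 80 0 0 0 -0.42; 107 110 80 0 0 0 -0.42; 107 110 80 0 0 0 -0.42"

```text
t: 2.02
tcp_pos: [0.6173, -0.043, 0.1704]
tool_rot: [0.663, 0.749, -0.0, -0.0]
force: [1.0, -0.6, 1.2]
finger_gap: 0.29
gripper_force: 0.0
```

```bash
python3 -c "
from h import *
s=snap('wrist','w2'); t=telemetry.sense(); print(t['tcp_pos'])
print(proj(s,[.621,-.037,.057]))
plan([.621,-.037,.2],97.3)"
```

```text
[ 0.61766331 -0.04351777  0.1712813 ]
[324.11676723 175.59886068]
shift [  6.    4.1 -28.7] turn [ 0.1  0.1 -0.3] t 2.1 gap 0.29064894721444573 F [ 0.6 -0.9 -0. ]
```

View pics/w2.png

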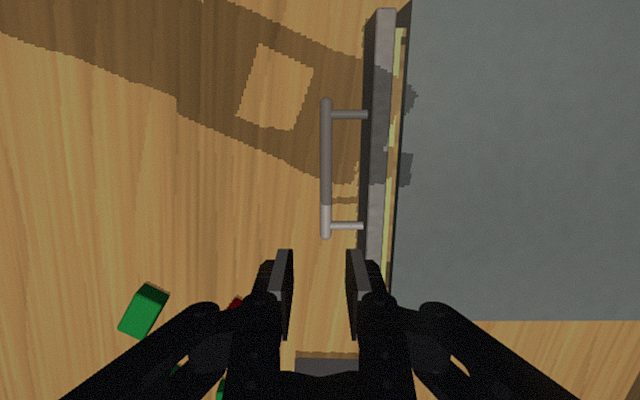

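```bash
python3 -c "
from h import *
s=load('w2')
a=ray(s,326,101,.0575);b=ray(s,326,235,.057);print(a,b,(a+b)/2,np.degrees(np.arctan2(*(a-b)[1::-1])),np.linalg.norm(a-b))
m=(a+b)/2
plan([m[0],m[1],.1713],97.3)"
```

```text
[0.61437678 0.02764733 0.0575    ] [ 0.63021473 -0.0951284   0.057     ] [ 0.62229575 -0.03374053  0.05725   ] 97.35050540910377 0.12379406441528723
shift [ 9.1  5.8 -0. ] turn [ 0.1  0.1 -0.3] t 2.1 gap 0.29064894721444573 F [ 0.6 -0.9 -0. ]
```

move_arm --commands "9 5.8 20 0 0 0 -0.42; 9 5.8 55 0 0 0 -0.42; 9 5.8 90 0 0 0 -0.42; 9 5.8 120 0 0 0 -0.42; 9 5.8 131 0 0 0 -0.42"

```text
t: 2.7
tcp_pos: [0.6206, -0.0327, 0.0373]
tool_rot: [0.663, 0.749, -0.001, -0.002]
force: [-1.0, 0.6, 0.5]
finger_gap: 0.291
gripper_force: 0.0
```

move_arm --commands "0 0 0 0 0 0 -1; 0 0 0 0 0 0 -1; 0 0 0 0 0 0 -1; 0 -2 0 0 0 0 -1; 0 -5 0 0 0 0 -1" --grip_force 40

```text
t: 3.32
tcp_pos: [0.6173, -0.0333, 0.0398]
tool_rot: [0.662, 0.749, 0.0, 0.0]
force: [-0.9, -0.6, -0.2]
finger_gap: 0.001
gripper_force: 0.0
```

```bash
python3 -c "
from h import *
s=snap('wrist','w3');s=snap('side','s3'); print(telemetry.sense())
im=cv2.imread('pics/w3.png');b=cv2.resize(cv2.imread('pics/s3.png')[120:280,150:406],(640,400));cv2.imwrite('pics/c3.png',cv2.resize(np.vstack([im,b]),(480,600)))"
```

```text
{'t': 3.425, 'q': array([-2.34596981e-01,  7.16383196e-01,  1.56751177e+00, -7.16392794e-06,
        8.58240034e-01, -3.56949277e-01]), 'qd': array([-0.00082502,  0.00576302, -0.00938352,  0.00236235, -0.00197554,
        0.00022425]), 'tau': array([-4.16443578e-02, -4.69927740e+01, -1.24547517e+01, -6.09618044e-03,
       -1.12408114e-02, -4.93824802e-03]), 'tcp_pos': array([ 0.61671019, -0.03326801,  0.0394205 ]), 'tool_rot': array([ 6.62551142e-01,  7.49016629e-01, -1.29922039e-04, -2.38036953e-04]), 'force': array([ 0.18944062,  0.31621462, -0.44210116]), 'ft_torque': array([ 0.0052121 , -0.00883772, -0.03240438]), 'gripper_force': 0.0, 'finger_gap': -0.0007971766580647379}
```

View pics/c3.png

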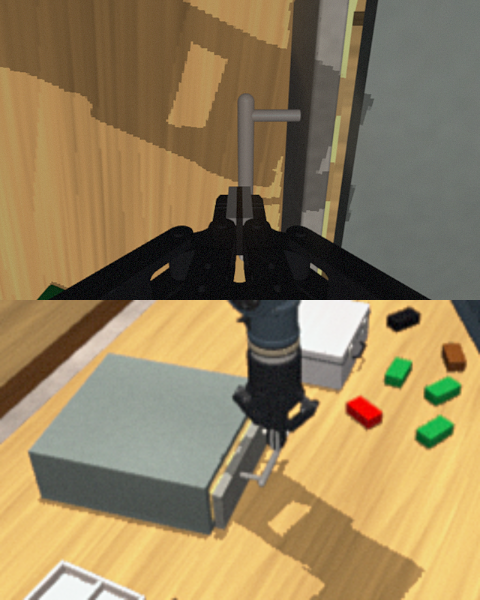

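```bash
python3 -c "
from h import *
s=load('w3'); t=telemetry.sense()['tcp_pos']; print(s['pose'],t, proj(s,t),proj(s,t+[0,0,.019]))
for p in [(.6223,-.0337),(.6146,.0258),(.6299,-.0932)]: print(proj(s,[*p,.057]))
im=cv2.imread('pics/w3.png')[90:360,230:420];cv2.imwrite('pics/c3b.png',cv2.resize(im,None,fx=2.2,fy=2.2,interpolation=cv2.INTER_CUBIC))"
```

```text
[[ 9.92601336e-01  1.15176560e-01  3.84310831e-02  6.07284978e-01]
 [ 1.21418926e-01 -9.42037339e-01 -3.12766841e-01  4.75042188e-02]
 [ 1.80106382e-04  3.15119045e-01 -9.49052135e-01  2.22332922e-01]
 [ 0.00000000e+00  0.00000000e+00  0.00000000e+00  1.00000000e+00]] [ 0.61671019 -0.03326801  0.0394205 ] [318.11502046 231.91138607] [318.03991734 246.30977694]
[328.15640363 246.97914861]
[328.36103994 135.72076273]
[327.82481887 337.37356496]
```

View pics/c3b.png

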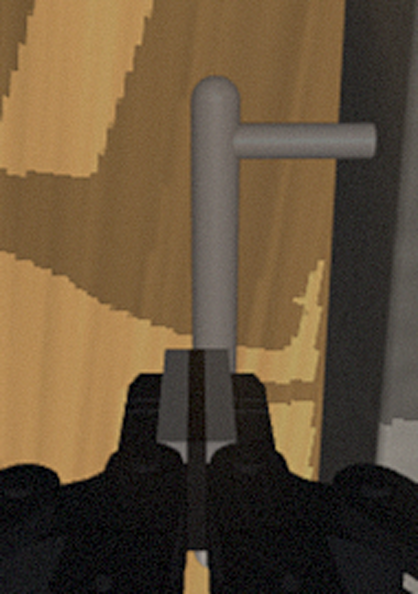

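```bash
python3 -c "
from h import *
s=load('s3'); t=telemetry.sense()['tcp_pos']
for z in (0,.02,.04,.06): print(proj(s,t+[0,0,z]))
for p in [(.6223,-.0337),(.6146,.0258),(.6299,-.0932)]: print(proj(s,[*p,.057]))
im=cv2.imread('pics/s3.png')[160:240,240:350];cv2.imwrite('pics/c3c.png',cv2.resize(im,None,fx=6,fy=6,interpolation=cv2.INTER_CUBIC))"
```

```text
[297.84997474 208.1858256 ]
[297.68497207 202.94336762]
[297.51649497 197.59051994]
[297.34443251 192.12375878]
[295.97678489 202.96415676]
[289.24460227 217.01490296]
[302.29785827 189.84519537]
```

View pics/c3c.png

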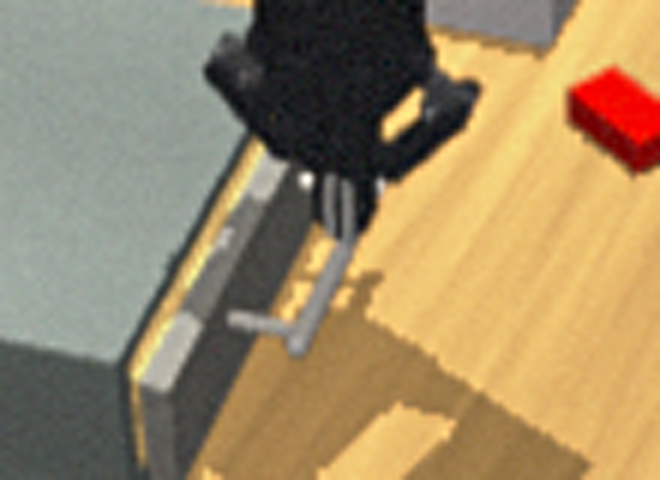

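move_arm --commands "0 5 0 0 0 0 -0.42; 0 5 0 0 0 0 -0.42; 0 5 5 0 0 0 -0.42; 0 5 13 0 0 0 -0.42; 0 5 20 0 0 0 -0.42"

```text
t: 4.05
tcp_pos: [0.6218, -0.0326, 0.0184]
tool_rot: [0.663, 0.749, -0.0, -0.0]
force: [-0.6, -0.2, 0.6]
finger_gap: 0.29
gripper_force: 0.0
```

```bash
python3 -c "
from h import *
w=snap('wrist','w4');s=snap('side','s4'); print(telemetry.sense()['tcp_pos'],telemetry.sense()['force'])
a=cv2.imread('pics/w4.png')[90:340,230:430];b=cv2.imread('pics/s4.png')[160:240,240:350]
cv2.imwrite('pics/c4.png',np.hstack([cv2.resize(a,(400,500),interpolation=cv2.INTER_CUBIC),cv2.resize(b,(400,500))]))"
```

```text
[ 0.62116257 -0.03244825  0.0179363 ] [ 0.07485508  0.21894936 -0.09366567]
```

View pics/c4.png

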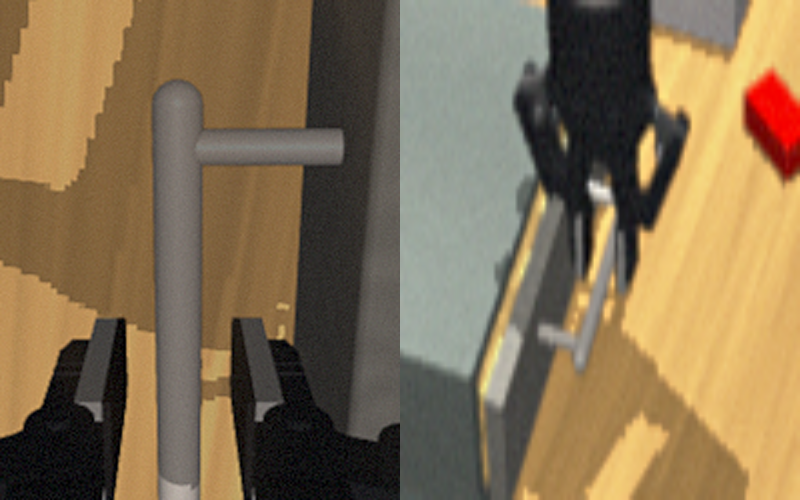

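move_arm --commands "0 0 7 0 0 0 -0.42; 0 0 13 0 0 0 -0.42; 0 0 13 0 0 0 -1; 0 0 13 0 0 0 -1; 0 0 13 0 0 0 -1" --grip_force 40

```text
t: 4.78
tcp_pos: [0.6217, -0.0326, 0.0057]
tool_rot: [0.662, 0.749, -0.0, -0.001]
force: [0.1, -0.4, -6.6]
finger_gap: 0.104
gripper_force: 38.8
```

move_arm --commands "0 -12 0 0 0 0 -1; 0 -40 0 0 0 0 -1; 0 -75 0 0 0 0 -1; 0 -110 0 0 0 0 -1; 0 -140 0 0 0 0 -1"

```text
t: 5.4
tcp_pos: [0.4815, -0.0504, 0.0058]
tool_rot: [0.662, 0.749, -0.0, 0.0]
force: [3.0, -3.9, -20.4]
finger_gap: 0.11
gripper_force: 38.7
```

move_arm --commands "0 -25 0 0 0 0 -1; 0 -42 0 0 0 0 -1; 0 -50 0 0 0 0 -1; 0 -50 0 0 0 0 -1; 0 -50 0 0 0 0 -1"

```text
t: 6.02
tcp_pos: [0.4331, -0.0564, 0.0058]
tool_rot: [0.662, 0.749, -0.001, -0.0]
force: [-0.2, -5.6, -20.9]
finger_gap: 0.108
gripper_force: 38.9
```

move_arm --commands "0 0 0 0 0 0 -0.42; 0 0 0 0 0 0 -0.42; 0 0 -50 0 0 0 -0.42; 0 0 -110 0 0 0 0; 0 0 -170 0 0 0 1"

```text
t: 6.65
tcp_pos: [0.4334, -0.0555, 0.1788]
tool_rot: [0.662, 0.749, 0.0, 0.0]
force: [0.7, 0.2, -1.2]
finger_gap: 0.697
gripper_force: 0.0
```

move_arm --commands "-20 20 -30 0 0 0 1; -50 50 -80 0 0 0 1; -80 80 -100 0 0 0 1; -80 80 -100 0 0 0 1; -80 80 -100 0 0 0 1"

```text
t: 7.28
tcp_pos: [0.5215, -0.1245, 0.2761]
tool_rot: [0.662, 0.749, -0.0, -0.001]
force: [-0.3, 0.2, -0.7]
finger_gap: 0.996
gripper_force: 0.0
```

```bash
python3 -c "
from h import *
w=snap('wrist','w5'); print(telemetry.sense()['tcp_pos'])"
```

```text
[ 0.52107348 -0.12423452  0.27567998]
```

View pics/w5.png

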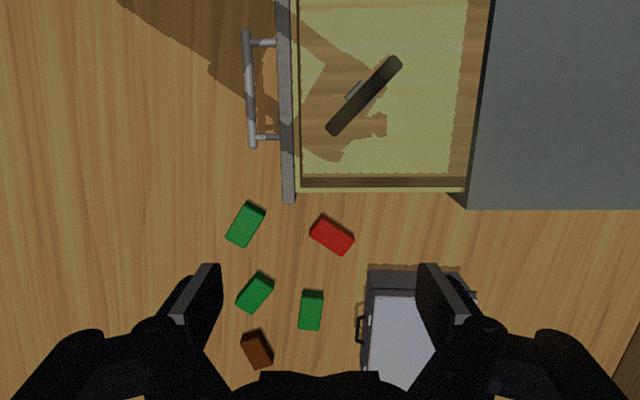

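```bash
cat >> h.py <<'E'
def tbar(s,box,z=.064,thr=75):
    x0,y0,x1,y1=box; g=s['image'][y0:y1,x0:x1].max(2); m=(g<thr).astype(np.uint8)
    k,l,st,c=cv2.connectedComponentsWithStats(m); i=1+np.argmax(st[1:,4]); ys,xs=np.where(l==i)
    P=np.array([ray(s,x+x0,y+y0,z)[:2] for x,y in zip(xs,ys)],np.float32)
    (cx,cy),wh,a=cv2.minAreaRect(P*1000); b=cv2.boxPoints(((cx,cy),wh,a)); e=b[1]-b[0] if np.linalg.norm(b[1]-b[0])>np.linalg.norm(b[2]-b[1]) else b[2]-b[1]
    return np.array([cx,cy])/1000,np.round(wh,1),np.degrees(np.arctan2(e[1],e[0])),st[i,4]
E
python3 -c "
from h import *
s=load('w5'); print(tbar(s,(320,45,412,145)),tbar(s,(320,45,412,145),thr=60)); print([int(s['image'][r,c].max()) for r,c in [(96,364),(105,360),(89,353),(105,375),(112,368),(125,375)]])"
```

```text
(array([ 0.56062653, -0.04754447]), array([108.1,  18.7]), np.float32(54.125347), np.int32(1612)) (array([ 0.56049133, -0.0474941 ]), array([107.9,  18. ]), np.float32(53.466705), np.int32(1522))
[33, 42, 77, 140, 136, 129]
```

```bash
python3 -c "
from h import *
a=np.radians(53.8);d=np.array([np.cos(a),np.sin(a)]); p=np.array([.5606,-.0475])-.045*d
plan([*p,.17],53.8)"
```

```text
shift [ 38.3  18.  105.7] turn [-0.2 -0.  43.2] t 7.3 gap 1.000719036273284 F [-0.  -0.5  0. ]
```

move_arm --commands "10 5 25 0 0 10 0.06; 20 9 50 0 0 20 0.06; 30 14 80 0 0 30 0.06; 38 18 105 0 0 40 0.06; 38 18 105 0 0 43.2 0.06"

```text
t: 7.95
tcp_pos: [0.5324, -0.083, 0.1684]
tool_rot: [0.892, 0.452, -0.003, -0.003]
force: [-0.8, -0.5, -0.3]
finger_gap: 0.528
gripper_force: 0.0
```

move_arm --commands "0 0 0 0 0 0 0.06; 0 0 0 0 0 0 0.06; 0 0 0 0 0 0 0.06; 0 0 0 0 0 0 0.06; 0 0 0 0 0 0 0.06"

```text
t: 8.57
tcp_pos: [0.5361, -0.0857, 0.1715]
tool_rot: [0.892, 0.453, 0.0, 0.0]
force: [0.5, -0.1, -1.1]
finger_gap: 0.523
gripper_force: 0.0
```

```bash
python3 -c "
from h import *
s=snap('wrist','w6'); uv=proj(s,[.5606,-.0475,.064]); print(uv)
for thr in (55,65): print(tbar(s,(245,30,400,238),thr=thr))
p=tbar(s,(245,30,400,238),thr=60);plan([*p[0],.17],p[2])"
```

```text
[316.12813363 131.72864674]
(array([ 0.56143994, -0.04712401]), array([107.3,  17.6]), np.float32(54.199085), np.int32(2516))
(array([ 0.56169482, -0.0473039 ]), array([107.2,  18.4]), np.float32(53.756374), np.int32(2594))
shift [46.1 -2.3  1.4] turn [ 0.  -0.  -0.4] t 8.6 gap 0.5273313401860849 F [ 0.2 -0.4  0. ]
```

View pics/w6.png

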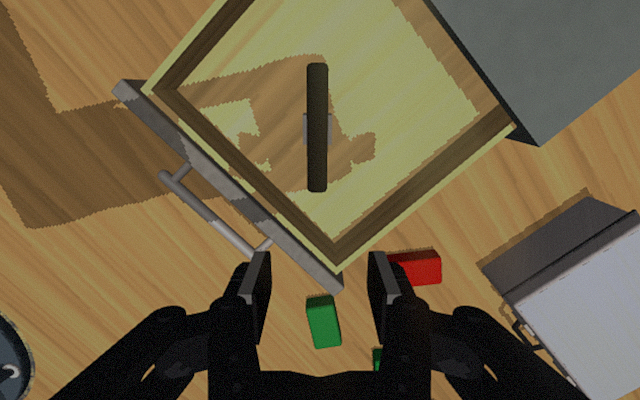

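move_arm --commands "25 -1 20 0 0 -0.3 0.06; 46 -2.3 50 0 0 -0.3 0.06; 46 -2.3 90 0 0 -0.3 0.06; 46 -2.3 120 0 0 -0.3 0.06; 46 -2.3 130 0 0 -0.3 0.06"

```text
t: 9.25
tcp_pos: [0.5601, -0.0468, 0.0395]
tool_rot: [0.891, 0.455, -0.001, -0.001]
force: [-0.6, 0.4, 0.3]
finger_gap: 0.53
gripper_force: 0.0
```

move_arm --commands "0 0 13 0 0 0 0.06; 0 0 26 0 0 0 0.06; 0 0 38 0 0 0 0.06; 0 0 48 0 0 0 0.06; 0 0 53 0 0 0 0.06"

```text
t: 9.88
tcp_pos: [0.5611, -0.0471, -0.0123]
tool_rot: [0.891, 0.455, -0.0, -0.0]
force: [0.7, -0.2, 0.7]
finger_gap: 0.53
gripper_force: 0.0
```

move_arm --commands "0 0 0 0 0 0 -1; 0 0 0 0 0 0 -1; 0 0 0 0 0 0 -1; 0 0 0 0 0 0 -1; 0 0 0 0 0 0 -1" --grip_force 60

```text
t: 10.5
tcp_pos: [0.5613, -0.0471, -0.0117]
tool_rot: [0.891, 0.455, 0.0, 0.0]
force: [-0.3, 0.7, -1.8]
finger_gap: 0.292
gripper_force: 58.9
```

move_arm --commands "0 0 -20 0 0 0 -1; 0 0 -60 0 0 0 -1; 0 0 -110 0 0 0 -1; 0 0 -160 0 0 0 -1; 0 0 -205 0 0 0 -1"

```text
t: 11.12
tcp_pos: [0.5611, -0.0471, 0.1952]
tool_rot: [0.891, 0.455, 0.0, 0.0]
force: [-0.7, 0.5, -2.1]
finger_gap: 0.291
gripper_force: 59.1
```

```bash
python3 -c "
from h import *
plan([.558,.196,.2],75)"
```

```text
shift [ 195.1 -145.    -4.9] turn [  0.   -0.  -20.9] t 11.1 gap 0.2911360647368851 F [-0.7  0.5 -2.1]
```

move_arm --commands "40 -30 0 0 0 -5 -1; 85 -64 0 0 0 -10 -1; 130 -98 0 0 0 -15 -1; 170 -127 0 0 0 -19 -1; 195 -145 -5 0 0 -20.9 -1"

```text
t: 11.75
tcp_pos: [0.5568, 0.1982, 0.1978]
tool_rot: [0.792, 0.61, -0.001, -0.001]
force: [0.3, -0.3, -2.0]
finger_gap: 0.288
gripper_force: 59.2
```

move_arm --commands "0 0 0 0 0 0 -1; 0 0 0 0 0 0 -1; 0 0 0 0 0 0 -1; 0 0 0 0 0 0 -1; 0 0 0 0 0 0 -1"

```text
t: 12.38
tcp_pos: [0.5583, 0.1951, 0.1983]
tool_rot: [0.794, 0.608, -0.0, -0.0]
force: [0.3, 0.3, -2.4]
finger_gap: 0.289
gripper_force: 59.2
```

```bash
python3 -c "
from h import *
s=snap('wrist','w7'); print(telemetry.sense()['tcp_pos']); u,v=proj(s,[.584,.2925,.08]); print(u,v)
im=cv2.imread('pics/w7.png'); c=im[20:170,220:420]; cv2.imwrite('pics/c7.png',cv2.resize(c,None,fx=4,fy=4,interpolation=cv2.INTER_CUBIC))"
```

```text
[0.5582892  0.19528697 0.19831071]
318.70921693837073 62.749338186013745
```

View pics/c7.png

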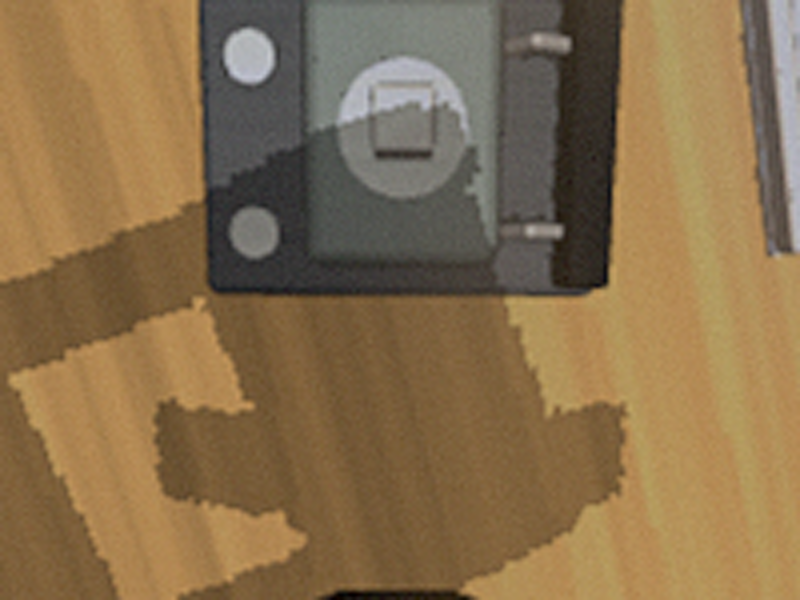

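```bash
python3 -c "
from h import *
s=load('w7'); f=lambda x,y,z: ray(s,220+(x-1.5)/4,20+(y-1.5)/4,z)
print('cam',s['pose'][:3,3]); print('tip',f(403.5,116,.087),'disc',f(403,122.5,.065))
print('disc w',np.linalg.norm(f(338,122,.065)-f(468,122,.065)),'spw',np.linalg.norm(f(371,110,.087)-f(436,110,.087)),np.linalg.norm(f(376,155,.07)-f(433,155,.07)))
yaw=lambda a,b:np.degrees(np.arctan2(*(b-a)[1::-1]))
for z in (.01,): print(yaw(f(210,290,z),f(203,50,z)),yaw(f(607,285,z),f(620,20,z)),yaw(f(590,291,z),f(215,291,z))-90,np.linalg.norm(f(210,150,z)-f(614,150,z)))
print(yaw(f(315,255,.05),f(305,10,.05)),yaw(f(495,255,.05),f(498,10,.05)))
t=telemetry.sense(); print(R.from_quat(t['tool_rot']).as_matrix()[:2,0], yaw(np.zeros(3),R.from_quat(t['tool_rot']).as_matrix()[:,0]))
T=R.from_quat(t['tool_rot']); 
c=f(403.5,116,.087)*.5+f(403,122.5,.065)*.5; plan([c[0],c[1],t['tcp_pos'][2]],75)
u,v=proj(s,t['tcp_pos']+[0,0,.06]); print(u,v)
im=s['image'][130:400,200:440]; cv2.imwrite('pics/c7b.png',cv2.cvtColor(cv2.resize(im,None,fx=2.2,fy=2.2),cv2.COLOR_RGB2BGR))
"
```

```text
cam [0.57921101 0.27377888 0.38087504]
tip [0.58801626 0.30184349 0.087     ] disc [0.58823799 0.30272995 0.065     ]
disc w 0.028039381140505915 spw 0.013009661587547025 0.012186095225766141
74.14155793877171 74.76275022577184 74.90059234624749 0.10292990772778207
76.26946636036287 75.4703077874283
[0.25947048 0.96575104] 74.96135542093792
shift [111.1   1.1  -0. ] turn [-0.  0. -0.] t 12.4 gap 0.2943609463842375 F [ 0.5 -0.2 -2. ]
319.584586775134 290.1272038781225
```

move_arm --commands "30 0 0 0 0 0 -1; 70 1 0 0 0 0 -1; 105 1.1 20 0 0 0 -1; 111 1.1 60 0 0 0 -1; 111 1.1 100 0 0 0 -1"

```text
t: 13.05
tcp_pos: [0.5884, 0.3038, 0.0975]
tool_rot: [0.793, 0.609, 0.001, 0.0]
force: [-0.1, 0.0, -2.0]
finger_gap: 0.294
gripper_force: 59.3
```

move_arm --commands "0 0 15 0 0 0 -1; 0 0 28 0 0 0 -1; 0 0 32 0 0 0 -1; 0 0 32 0 0 0 -1; 0 0 32 0 0 0 -1"

```text
t: 13.68
tcp_pos: [0.5889, 0.303, 0.0676]
tool_rot: [0.793, 0.609, 0.001, 0.0]
force: [-0.1, 0.0, -2.2]
finger_gap: 0.291
gripper_force: 59.2
```

```bash
python3 -c "
from h import *
plan([.5881,.3023,.031],75); t=telemetry.sense(); print(t['tcp_pos'])"
```

```text
shift [-0.9 -0.6 36.6] turn [ 0.1 -0.1  0. ] t 13.7 gap 0.2905242195857388 F [-0.1  0.  -2.2]
[0.58885574 0.30297723 0.06758549]
```

move_arm --commands "-0.8 -0.5 4 0 0 0 -1; -0.8 -0.5 8 0 0 0 -1; -0.8 -0.5 12 0 0 0 -1; -0.8 -0.5 15 0 0 0 -1; -0.8 -0.5 18 0 0 0 -1"

```text
t: 14.3
tcp_pos: [0.5873, 0.3021, 0.048]
tool_rot: [0.793, 0.609, -0.0, -0.0]
force: [0.8, 0.4, -1.7]
finger_gap: 0.293
gripper_force: 59.2
```

move_arm --commands "0 0 3 0 0 0 -1; 0 0 6 0 0 0 -1; 0 0 9 0 0 0 -1; 0 0 12 0 0 0 -1; 0 0 14 0 0 0 -1"

```text
t: 14.92
tcp_pos: [0.5873, 0.3021, 0.0341]
tool_rot: [0.793, 0.609, -0.0, -0.0]
force: [-0.3, 0.8, -2.0]
finger_gap: 0.293
gripper_force: 59.2
```

move_arm --commands "0 0 1 0 0 0 -1; 0 0 2 0 0 0 -1; 0 0 3 0 0 0 -1; 0 0 4 0 0 0 -1; 0 0 5 0 0 0 -1"

```text
t: 15.55
tcp_pos: [0.5873, 0.3022, 0.0313]
tool_rot: [0.793, 0.609, 0.0, 0.0]
force: [-4.0, -2.0, 12.6]
finger_gap: 0.292
gripper_force: 60.9
```

move_arm --commands "0 0 4 0 0 0 0.06; 0 0 2 0 0 0 0.06; 0 0 0 0 0 0 0.06; 0 0 -20 0 0 0 0.06; 0 0 -60 0 0 0 0.06"

```text
t: 16.18
tcp_pos: [0.5861, 0.3017, 0.0893]
tool_rot: [0.793, 0.609, -0.002, -0.001]
force: [0.6, 0.8, 0.1]
finger_gap: 0.526
gripper_force: 0.0
```

move_arm --commands "0 0 -50 0 0 0 0.06; -20 0 -100 0 0 0 0.06; -80 0 -120 0 0 0 0.06; -100 0 -120 0 0 0 0.06; -100 0 -120 0 0 0 0.06"

```text
t: 16.8
tcp_pos: [0.5611, 0.2047, 0.21]
tool_rot: [0.794, 0.608, 0.0, -0.0]
force: [-0.0, 0.4, -0.7]
finger_gap: 0.53
gripper_force: 0.0
```

```bash
python3 -c "
from h import *
np.set_printoptions(precision=4,suppress=True)
s=snap('wrist','w8'); print(telemetry.sense()['tcp_pos'])
u,v=proj(s,[.588,.302,.107]); print(u,v); u,v=int(u),int(v)
print(tbar(s,(u-90,max(v-90,0),u+90,v+90),z=.107,thr=60))
t=snap('top','t8'); hsv=cv2.cvtColor(t['image'],cv2.COLOR_RGB2HSV)
m=cv2.inRange(hsv,(45,90,50),(85,255,255)); k,l,st,c=cv2.connectedComponentsWithStats(m)
print([(c[i],st[i,4],ray(t,*c[i],.022)) for i in range(1,k) if st[i,4]>15])
im=cv2.hconcat([cv2.imread('pics/t8.png')[140:340,30:350],cv2.resize(cv2.imread('pics/w8.png'),(320,200))]);cv2.imwrite('pics/c8.png',im)
"
```

```text
[0.5613 0.2057 0.2094]
319.8942755562453 61.13423415184826
(array([0.5743, 0.2973]), array([97.1, 59.5]), np.float32(87.89039), np.int32(3916))
[(array([415.7339, 216.8303]), np.int32(218), array([ 0.5372, -0.3738,  0.022 ])), (array([410.009 , 246.0811]), np.int32(222), array([ 0.4495, -0.3534,  0.022 ])), (array([373.    , 253.3964]), np.int32(222), array([ 0.4293, -0.2418,  0.022 ]))]
```

View pics/c8.png

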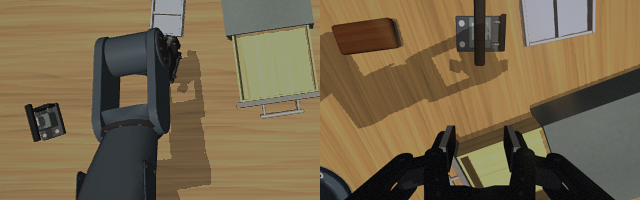

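```bash
cat >> h.py <<'E'
def wax(s):
    hsv=cv2.cvtColor(s['image'],cv2.COLOR_RGB2HSV); m=cv2.inRange(hsv,(45,90,25),(85,255,255)); k,l,st,c=cv2.connectedComponentsWithStats(m)
    for i in range(1,k):
        if st[i,4]<150: continue
        V=hsv[...,2][l==i]; t,_=cv2.threshold(V.reshape(-1,1),0,255,cv2.THRESH_OTSU); hi=V[V>t].mean(); lo=V[V<=t].mean()
        mm=(l==i)&(hsv[...,2]>(t if hi-lo>30 else 0)); mm=cv2.morphologyEx(mm.astype(np.uint8),cv2.MORPH_OPEN,np.ones((3,3)))
        ys,xs=np.where(mm); P=np.array([ray(s,x,y,.024)[:2] for x,y in zip(xs,ys)],np.float32)*1000
        (cx,cy),wh,a=cv2.minAreaRect(P); b=cv2.boxPoints(((cx,cy),wh,a)); e=max(b[1]-b[0],b[2]-b[1],key=np.linalg.norm)
        print('wax px',c[i].round(),st[i,4],mm.sum(),'xy',round(cx),round(cy),'size',np.round(wh),'yaw',round(float(np.degrees(np.arctan2(e[1],e[0])))%180,1),'v',hi.round(),lo.round())
E
python3 -c "
from h import *
wax(load('w5')); plan([.48,-.40,.24],97.3)"
```

```text
wax px [245. 224.] 1003 882 xy 429 -241 size [58. 33.] yaw 64.5 v 107.0 40.0
wax px [255. 293.] 911 703 xy 449 -352 size [58. 32.] yaw 59.6 v 101.0 39.0
wax px [310. 310.] 826 665 xy 537 -373 size [32. 58.] yaw 90.2 v 100.0 42.0
shift [-606.6   78.3  -31.5] turn [ -0.   -0.  -22.3] t 16.9 gap 0.5301820970880334 F [ 0.2 -0.3  0.5]
```

```bash
python3 -c "
from h import *
plan([.429,-.241,.15],64.5)"
```

```text
shift [-466.3  -12.1   58.7] turn [-0.  -0.  10.5] t 16.9 gap 0.5301820970880334 F [ 0.2 -0.3  0.5]
```

move_arm --commands "-50 -1 0 0 0 1 0.4; -105 -2 0 0 0 2 0.4; -160 -4 0 0 0 4 0.4; -215 -5 0 0 0 5 0.4; -270 -7 0 0 0 6 0.4"

```text
t: 17.52
tcp_pos: [0.4852, -0.0539, 0.2086]
tool_rot: [0.824, 0.567, 0.0, -0.0]
force: [0.7, 0.2, 0.4]
finger_gap: 0.696
gripper_force: 0.0
```

move_arm --commands "-55 -2 10 0 0 1 0.4; -110 -3 30 0 0 2 0.4; -160 -4 50 0 0 4 0.4; -196 -5 59 0 0 4.5 0.4; -196 -5 59 0 0 4.5 0.4"

```text
t: 18.15
tcp_pos: [0.4101, -0.236, 0.1489]
tool_rot: [0.846, 0.533, -0.0, -0.001]
force: [0.5, 0.0, -0.4]
finger_gap: 0.699
gripper_force: 0.0
```

```bash
python3 -c "
from h import *
s=snap('top','t9'); wax(s); s=snap('wrist','w9'); wax(s); plan([.429,-.241,-.028],64.5)"
```

```text
wax px [416. 217.] 222 190 xy 538 -374 size [55. 27.] yaw 89.0 v 139.0 63.0
wax px [410. 246.] 224 194 xy 449 -353 size [56. 31.] yaw 59.1 v 138.0 81.0
wax px [340. 174.] 2131 760 xy 424 -252 size [32. 30.] yaw 66.4 v 121.0 76.0
wax px [491. 244.] 1792 1667 xy 538 -373 size [32. 59.] yaw 90.0 v 107.0 54.0
wax px [404. 245.] 1007 728 xy 456 -340 size [32. 32.] yaw 149.0 v 110.0 41.0
shift [  1.3  19.9 177.7] turn [-0.1 -0.1  0. ] t 18.2 gap 0.6983587418890604 F [-0.9  0.9 -0.4]
```

```bash
sed -i 's/t if hi-lo>30 else 0/52/' h.py; python3 -c "
from h import *
wax(load('w9'))"
```

```text
wax px [340. 174.] 2131 2115 xy 429 -240 size [58. 33.] yaw 64.6 v 121.0 76.0
wax px [491. 244.] 1792 1727 xy 537 -372 size [33. 59.] yaw 90.0 v 107.0 54.0
wax px [404. 245.] 1007 769 xy 456 -340 size [34. 33.] yaw 59.3 v 110.0 41.0
```

move_arm --commands "1 12 40 0 0 0 0.4; 1 20 90 0 0 0 0.4; 1 20 135 0 0 0 0.4; 1 20 165 0 0 0 0.4; 1 20 177 0 0 0 0.4"

```text
t: 18.88
tcp_pos: [0.4288, -0.2403, -0.0281]
tool_rot: [0.845, 0.535, -0.0, -0.001]
force: [0.2, 0.3, 0.4]
finger_gap: 0.702
gripper_force: 0.0
```

move_arm --commands "0 0 0 0 0 0 -1; 0 0 0 0 0 0 -1; 0 0 0 0 0 0 -1; 0 0 0 0 0 0 -1; 0 0 -20 0 0 0 -1" --grip_force 40

```text
t: 19.5
tcp_pos: [0.4278, -0.242, -0.0069]
tool_rot: [0.846, 0.534, -0.0, -0.001]
force: [0.2, 0.5, -0.4]
finger_gap: 0.388
gripper_force: 40.3
```

move_arm --commands "0 0 -40 0 0 0 -1; 0 0 -90 0 0 0 -1; 30 -10 -130 0 0 -6 -1; 60 -25 -130 0 0 -14 -1; 90 -40 -130 0 0 -22 -1"

```text
t: 20.12
tcp_pos: [0.4312, -0.1433, 0.1244]
tool_rot: [0.727, 0.687, 0.0, 0.001]
force: [0.2, 0.8, -0.6]
finger_gap: 0.383
gripper_force: 40.3
```

```bash
python3 -c "
from h import *
plan([.5863,-.1069,.0],97.3)"
```

```text
shift [ 45.3 152.5 124.7] turn [  0.1   0.1 -10.6] t 20.1 gap 0.3826453236413239 F [ 0.2  0.8 -0.6]
```

move_arm --commands "15 50 0 0 0 -4 -1; 30 105 0 0 0 -8 -1; 45 152 10 0 0 -10.6 -1; 45 152.5 50 0 0 -10.6 -1; 45 152.5 85 0 0 -10.6 -1"

```text
t: 20.75
tcp_pos: [0.5864, -0.1079, 0.0375]
tool_rot: [0.662, 0.75, 0.0, 0.0]
force: [0.1, 1.4, -1.4]
finger_gap: 0.386
gripper_force: 40.3
```

move_arm --commands "0 0 15 0 0 0 -1; 0 0 30 0 0 0 -1; 0 0 38 0 0 0 -1; 0 0 38 0 0 0 -1; 0 0 38 0 0 0 -1"

```text
t: 21.38
tcp_pos: [0.5867, -0.1086, 0.0012]
tool_rot: [0.662, 0.75, 0.0, 0.001]
force: [-0.3, -0.7, -0.9]
finger_gap: 0.387
gripper_force: 40.3
```

move_arm --commands "0 0 0 0 0 0 0.2; 0 0 0 0 0 0 0.2; 0 0 0 0 0 0 0.2; 0 0 -50 0 0 0 0.2; 0 0 -110 0 0 0 0.2"

```text
t: 22.0
tcp_pos: [0.5848, -0.1079, 0.11]
tool_rot: [0.662, 0.75, -0.001, -0.002]
force: [1.1, 0.2, 0.5]
finger_gap: 0.601
gripper_force: 0.0
```

```bash
python3 -c "
from h import *
s=snap('top','t10');wax(s); plan([.4491,-.3525,.14],59.5)"
```

```text
wax px [416. 217.] 222 217 xy 538 -373 size [57. 33.] yaw 89.1 v 146.0 66.0
wax px [410. 246.] 225 216 xy 449 -353 size [59. 33.] yaw 59.2 v 145.0 83.0
shift [-223.3 -170.4  -21.3] turn [ 0.7  0.1 37.6] t 22.1 gap 0.5997966494653646 F [ 1.6 -0.3  4.4]
```

move_arm --commands "-40 -30 -21 0 0 8 0.4; -85 -65 -21 0 0 16 0.4; -130 -100 -21 0 0 25 0.4; -180 -137 -21 0 0 33 0.4; -223 -170 -21 0 0 37.5 0.4"

```text
t: 22.68
tcp_pos: [0.4439, -0.3525, 0.1314]
tool_rot: [0.869, 0.496, 0.0, 0.0]
force: [1.2, -0.3, -1.0]
finger_gap: 0.701
gripper_force: 0.0
```

```bash
python3 -c "
from h import *
wax(snap('wrist','w10'));s=snap('top','t11');wax(s);plan([.4491,-.3525,-.028],59.5)"
```

```text
wax px [422. 150.] 2540 2515 xy 536 -373 size [59. 33.] yaw 89.2 v 123.0 75.0
wax px [324. 179.] 2331 2320 xy 449 -353 size [58. 33.] yaw 59.0 v 122.0 77.0
wax px [328. 202.] 219 212 xy 588 -108 size [33. 59.] yaw 97.2 v 143.0 83.0
wax px [416. 217.] 221 217 xy 538 -373 size [57. 33.] yaw 89.1 v 144.0 66.0
wax px [408. 245.] 167 154 xy 453 -347 size [44. 33.] yaw 57.9 v 90.0 60.0
shift [  6.7   3.1 159.5] turn [ 0.1  0.1 -0.3] t 22.8 gap 0.700916281991802 F [-0.1  0.3  0.1]
```

First block is in the drawer at about (588,-108).

move_arm --commands "6.5 3 40 0 0 0 0.4; 6.5 3 85 0 0 0 0.4; 6.5 3 120 0 0 0 0.4; 6.5 3 148 0 0 0 0.4; 6.5 3 159 0 0 0 0.4"

```text
t: 23.4
tcp_pos: [0.4503, -0.345, -0.0293]
tool_rot: [0.867, 0.497, -0.0, -0.002]
force: [-0.9, -0.3, -0.2]
finger_gap: 0.698
gripper_force: 0.0
```

move_arm --commands "0 0 0 0 0 0 -1; 0 0 0 0 0 0 -1; 0 0 0 0 0 0 -1; 0 0 0 0 0 0 -1; 0 0 -20 0 0 0 -1"

```text
t: 24.02
tcp_pos: [0.45, -0.3457, -0.0082]
tool_rot: [0.868, 0.497, -0.0, -0.001]
force: [0.1, -0.4, -0.1]
finger_gap: 0.384
gripper_force: 40.8
```

move_arm --commands "0 0 -45 0 0 0 -1; 0 0 -90 0 0 0 -1; 0 0 -130 0 0 0 -1; 0 0 -130 0 0 0 -1; 0 0 -130 0 0 0 -1"

```text
t: 24.65
tcp_pos: [0.4503, -0.346, 0.122]
tool_rot: [0.868, 0.497, -0.0, -0.0]
force: [0.2, -0.4, -1.5]
finger_gap: 0.384
gripper_force: 40.9
```

```bash
python3 -c "
from h import *
plan([.5773,-.0375,.125],97.3)"
```

```text
shift [330.4 -46.5  -2.9] turn [ -0.   -0.  -37.7] t 24.6 gap 0.38403897040032225 F [ 0.2 -0.4 -1.5]
```

move_arm --commands "50 -7 0 0 0 -8 -1; 110 -15 0 0 0 -16 -1; 170 -24 0 0 0 -25 -1; 230 -32 0 0 0 -33 -1; 290 -41 0 0 0 -37.7 -1"

```text
t: 25.28
tcp_pos: [0.5614, -0.0735, 0.1203]
tool_rot: [0.66, 0.752, -0.001, -0.002]
force: [1.6, -0.3, 0.0]
finger_gap: 0.385
gripper_force: 40.8
```

```bash
python3 -c "
from h import *
plan([.5773,-.0375,.0],97.3)"
```

```text
shift [ 33.4  20.9 120.2] turn [-0.2 -0.1  0.2] t 25.3 gap 0.3849082762868323 F [ 1.6 -0.3  0. ]
```

move_arm --commands "39 21 0 0 0 0 -1; 39 21 30 0 0 0 -1; 39 21 70 0 0 0 -1; 39 21 100 0 0 0 -1; 39 21 120 0 0 0 -1"

```text
t: 25.9
tcp_pos: [0.5753, -0.0335, -0.0014]
tool_rot: [0.661, 0.751, -0.001, -0.003]
force: [-0.2, 0.5, -0.6]
finger_gap: 0.387
gripper_force: 40.8
```

move_arm --commands "0 0 0 0 0 0 -1; 0 0 0 0 0 0 0.2; 0 0 0 0 0 0 0.2; 0 0 0 0 0 0 0.2; 0 0 -40 0 0 0 0.2"

```text
t: 26.52
tcp_pos: [0.5757, -0.0338, 0.0408]
tool_rot: [0.661, 0.751, -0.001, -0.003]
force: [0.6, -0.5, 0.3]
finger_gap: 0.602
gripper_force: 0.0
```

move_arm --commands "0 0 -40 0 0 0 0.2; 0 0 -90 0 0 0 0.2; 0 0 -95 0 0 0 0.2; -45 0 -95 0 0 0 0.4; -95 0 -95 0 0 0 0.4"

```text
t: 27.15
tcp_pos: [0.5897, -0.1284, 0.1371]
tool_rot: [0.66, 0.751, -0.0, -0.0]
force: [0.6, 0.5, -0.2]
finger_gap: 0.7
gripper_force: 0.0
```

```bash
python3 -c "
from h import *
wax(snap('wrist','w11')); plan([.537,-.373,.13],90)"
```

```text
wax px [318.  78.] 3277 3272 xy 577 -41 size [36. 60.] yaw 97.6 v 135.0 86.0
wax px [318. 164.] 2650 2635 xy 587 -114 size [35. 62.] yaw 96.3 v 81.0 68.0
wax px [254. 364.] 510 234 xy 546 -356 size [18. 26.] yaw 94.3 v 104.0 41.0
shift [-227.9  -83.9    8.4] turn [0.1 0.3 7.2] t 27.2 gap 0.7033392858071351 F [ 2.  -2.9  0.6]
```

move_arm --commands "-45 -17 8 0 0 2 0.4; -95 -35 8 0 0 4 0.4; -150 -55 8 0 0 6 0.4; -200 -74 8 0 0 7.2 0.4; -228 -84 8 0 0 7.2 0.4"

```text
t: 27.82
tcp_pos: [0.5344, -0.3678, 0.1284]
tool_rot: [0.707, 0.707, -0.0, -0.0]
force: [1.0, -0.2, -0.1]
finger_gap: 0.701
gripper_force: 0.0
```

```bash
python3 -c "
from h import *
snap('side','s12');wax(snap('wrist','w12')); plan([.537,-.373,-.028],90)"
```

```text
wax px [323. 182.] 2421 2355 xy 538 -372 size [58. 33.] yaw 89.8 v 118.0 74.0
shift [ -4.    2.6 156.4] turn [-0.   0.1 -0.1] t 27.9 gap 0.6984636655055542 F [ 0.1 -0.3 -0.2]
```

move_arm --commands "-4 3 40 0 0 0 0.4; -4 3 85 0 0 0 0.4; -4 3 120 0 0 0 0.4; -4 3 145 0 0 0 0.4; -4 3 156 0 0 0 0.4"

```text
t: 28.55
tcp_pos: [0.5378, -0.3667, -0.0289]
tool_rot: [0.706, 0.708, 0.0, -0.002]
force: [-0.2, -0.3, 0.8]
finger_gap: 0.697
gripper_force: 0.0
```

move_arm --commands "0 0 0 0 0 0 -1; 0 0 0 0 0 0 -1; 0 0 0 0 0 0 -1; 0 0 0 0 0 0 -1; 0 0 -20 0 0 0 -1"

```text
t: 29.18
tcp_pos: [0.5376, -0.3683, -0.0073]
tool_rot: [0.706, 0.708, -0.0, -0.002]
force: [0.6, -0.1, -0.7]
finger_gap: 0.382
gripper_force: 41.9
```

move_arm --commands "0 0 -45 0 0 0 -1; 0 0 -90 0 0 0 -1; 0 0 -140 0 0 0 -1; 40 0 -140 0 0 0 -1; 90 0 -140 0 0 0 -1"

```text
t: 29.8
tcp_pos: [0.5394, -0.28, 0.1361]
tool_rot: [0.707, 0.707, 0.0, 0.002]
force: [0.5, 1.3, -1.3]
finger_gap: 0.383
gripper_force: 42.0
```

```bash
python3 -c "
from h import *
plan([.5683,.0325,.13],97.3)"
```

```text
shift [312.6  28.8   5.3] turn [ 0.2  0.2 -7.3] t 29.8 gap 0.38298263931616033 F [ 0.5  1.3 -1.3]
```

move_arm --commands "50 5 0 0 0 -2 -1; 112 10 0 0 0 -4 -1; 174 16 0 0 0 -6 -1; 236 22 0 0 0 -7.3 -1; 296 27 0 0 0 -7.3 -1"

```text
t: 30.42
tcp_pos: [0.5656, 0.0186, 0.135]
tool_rot: [0.66, 0.751, 0.001, 0.001]
force: [0.3, 0.4, -0.3]
finger_gap: 0.386
gripper_force: 42.0
```

```bash
python3 -c "
from h import *
plan([.5678,.0355,.0],97.3)"
```

```text
shift [ 16.6   4.1 135. ] turn [0.1 0.  0.1] t 30.4 gap 0.3862139495284211 F [ 0.3  0.4 -0.3]
```

move_arm --commands "17 4 10 0 0 0 -1; 17 4 50 0 0 0 -1; 17 4 90 0 0 0 -1; 17 4 120 0 0 0 -1; 17 4 135 0 0 0 -1"

```text
t: 31.05
tcp_pos: [0.5663, 0.0334, -0.0028]
tool_rot: [0.66, 0.751, -0.001, -0.001]
force: [0.5, 0.5, 0.4]
finger_gap: 0.383
gripper_force: 42.0
```

move_arm --commands "0 0 0 0 0 0 -1; 0 0 0 0 0 0 0.2; 0 0 0 0 0 0 0.2; 0 0 0 0 0 0 0.2; 0 0 -40 0 0 0 0.2"

```text
t: 31.68
tcp_pos: [0.5644, 0.0344, 0.0367]
tool_rot: [0.66, 0.751, -0.002, -0.003]
force: [0.5, 0.2, -0.2]
finger_gap: 0.597
gripper_force: 0.0
```

move_arm --commands "0 0 -50 0 0 0 0.2; 0 0 -100 0 0 0 0.2; 0 -50 -130 0 0 0 0.2; 0 -110 -160 0 0 0 -1; 0 -160 -160 0 0 0 -1"

```text
t: 32.3
tcp_pos: [0.408, 0.0131, 0.2004]
tool_rot: [0.66, 0.752, 0.001, 0.003]
force: [0.1, -1.1, 0.2]
finger_gap: 0.182
gripper_force: 0.0
```

```bash
python3 -c "
from h import *
t=snap('top','t13');wax(t); snap('side','s13'); w=snap('wrist','w13'); wax(w)
plan([.395,-.061,.03],97.3)
a=cv2.imread('pics/t13.png')[100:340,60:500];b=cv2.imread('pics/s13.png')
cv2.imwrite('pics/c13.png',np.hstack([cv2.resize(a,(440,240)),cv2.resize(b,(360,240))]))"
```

```text
wax px [328. 202.] 221 212 xy 588 -108 size [33. 59.] yaw 97.2 v 135.0 87.0
wax px [305. 205.] 220 216 xy 578 -40 size [33. 60.] yaw 97.1 v 135.0 91.0
wax px [282. 209.] 221 215 xy 569 30 size [34. 60.] yaw 97.8 v 133.0 80.0
wax px [484. 177.] 1877 1836 xy 579 25 size [36. 62.] yaw 97.4 v 110.0 71.0
wax px [468. 262.] 3628 2862 xy 594 -83 size [ 36. 140.] yaw 97.7 v 105.0 45.0
shift [-73.1 -19.2 168.8] turn [-0.1 -0.   0.1] t 32.5 gap -0.0009570100142644818 F [ 0.4  0.1 -0.4]
```

View pics/c13.png

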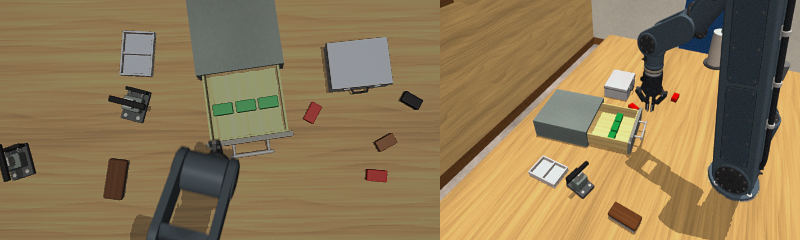

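move_arm --commands "-40 -19 0 0 0 0 -1; -73 -19 40 0 0 0 -1; -73 -19 95 0 0 0 -1; -73 -19 150 0 0 0 -1; -73 -19 200 0 0 0 -1"

```text
t: 33.08
tcp_pos: [0.401, -0.0624, -0.0036]
tool_rot: [0.66, 0.751, 0.0, 0.002]
force: [0.7, -0.4, 0.6]
finger_gap: -0.001
gripper_force: 0.0
```

move_arm --commands "0 0 3 0 0 0 -1; 0 10 3 0 0 0 -1; 0 20 3 0 0 0 -1; 0 30 3 0 0 0 -1; 0 40 3 0 0 0 -1"

```text
t: 33.7
tcp_pos: [0.4401, -0.0564, -0.0032]
tool_rot: [0.66, 0.752, 0.001, 0.002]
force: [-1.3, -0.5, 1.1]
finger_gap: 0.004
gripper_force: 0.7
```

move_arm --commands "0 20 0 0 0 0 -1; 0 50 0 0 0 0 -1; 0 85 0 0 0 0 -1; 0 120 0 0 0 0 -1; 0 145 0 0 0 0 -1"

```text
t: 34.33
tcp_pos: [0.5844, -0.0372, -0.0037]
tool_rot: [0.66, 0.752, 0.0, 0.001]
force: [-1.0, -1.3, -0.8]
finger_gap: -0.001
gripper_force: 0.9
```

move_arm --commands "0 3 0 0 0 0 -1; 0 6 0 0 0 0 -1; 0 9 0 0 0 0 -1; 0 11 0 0 0 0 -1; 0 13 0 0 0 0 -1"

```text
t: 34.95
tcp_pos: [0.5948, -0.0359, -0.0047]
tool_rot: [0.66, 0.751, -0.0, -0.0]
force: [0.8, -0.2, 0.4]
finger_gap: 0.003
gripper_force: 0.0
```

move_arm --commands "0 2 0 0 0 0 -1; 0 4 0 0 0 0 -1; 0 6 0 0 0 0 -1; 0 8 0 0 0 0 -1; 0 9 0 0 0 0 -1"

```text
t: 35.58
tcp_pos: [0.6041, -0.0347, -0.0048]
tool_rot: [0.66, 0.751, -0.0, -0.0]
force: [-2.0, 0.3, -0.4]
finger_gap: -0.005
gripper_force: 0.5
```

move_arm --commands "0 1 0 0 0 0 -1; 0 2 0 0 0 0 -1; 0 3 0 0 0 0 -1; 0 4 0 0 0 0 -1; 0 4 0 0 0 0 -1"

```text
t: 36.2
tcp_pos: [0.6082, -0.0341, -0.0047]
tool_rot: [0.66, 0.751, 0.0, 0.0]
force: [-0.0, 1.0, 0.3]
finger_gap: -0.0
gripper_force: 0.3
```

move_arm --commands "0 1 0 0 0 0 -1; 0 2 0 0 0 0 -1; 0 3 0 0 0 0 -1; 0 3 0 0 0 0 -1; 0 3 0 0 0 0 -1"

```text
t: 36.83
tcp_pos: [0.6099, -0.0338, -0.0048]
tool_rot: [0.66, 0.751, -0.001, -0.001]
force: [-4.8, -3.0, 2.2]
finger_gap: 0.001
gripper_force: 2.5
```

move_arm --commands "0 1 0 0 0 0 -1; 0 1 0 0 0 0 -1; 0 2 0 0 0 0 -1; 0 2 0 0 0 0 -1; 0 2 0 0 0 0 -1"

```text
t: 37.45
tcp_pos: [0.6097, -0.0338, -0.0048]
tool_rot: [0.66, 0.752, -0.002, -0.002]
force: [-8.9, -4.3, 5.3]
finger_gap: -0.002
gripper_force: 4.5
```

move_arm --commands "0 -2 0 0 0 0 -1; 0 -12 0 0 0 0 -1; 0 -40 0 0 0 0 -1; 0 -40 -60 0 0 0 -1; 0 -40 -120 0 0 0 -1"

```text
t: 38.08
tcp_pos: [0.5734, -0.0385, 0.116]
tool_rot: [0.66, 0.751, 0.0, -0.0]
force: [0.4, -0.7, 0.3]
finger_gap: -0.001
gripper_force: 0.0
```

move_arm --commands "-30 -30 -20 0 0 0 -1; -60 -60 -40 0 0 0 -1; -90 -70 -60 0 0 0 -1; -90 -70 -60 0 0 0 -1; -90 -70 -60 0 0 0 -1"

```text
t: 38.7
tcp_pos: [0.5156, -0.1364, 0.175]
tool_rot: [0.66, 0.751, 0.0, 0.0]
force: [-0.1, 0.1, -0.7]
finger_gap: 0.0
gripper_force: 0.0
```

```bash
python3 -c "
from h import *
t=snap('top','t14'); print('green:');wax(t); a,b=load('top0'),t
d=cv2.absdiff(a['image'],b['image']).max(2)
for n,(x0,y0,x1,y1) in dict(drawer=(240,65,350,200),case=(375,130,460,195),tray=(175,125,222,182),brush=(158,252,195,305),clamp=(175,180,220,225)).items(): print(n,(d[y0:y1,x0:x1]>40).sum())
im=a['image'].copy(); 
w=snap('wrist','w14'); print(telemetry.sense()['force'],proj(w,[.6223,-.0337,.057]))
g=lambda s:[cv2.minMaxLoc(cv2.matchTemplate(b['image'],a['image'][178:198,280:328],cv2.TM_CCOEFF_NORMED))]
print(g(b))"
```

```text
green:
drawer 1036
case 0
tray 0
brush 0
clamp 183
[ 0.51564973 -0.06051292 -0.36005125] [460.85759236  79.74056004]
[(-0.5046589970588684, 0.7993197441101074, (252, 78), (270, 177))]
```

```bash
python3 -c "
from h import *
plan([.6177,-.0435,.1713],97)"
```

```text
shift [ 78.1 113.6   3.2] turn [-0.  -0.1  0.5] t 38.8 gap -0.0010721000960795732 F [ 0.5 -0.1 -0.4]
```

move_arm --commands "25 38 0 0 0 0 -1; 50 75 3 0 0 0 -1; 78 113.6 3.2 0 0 0.5 -1; 78 113.6 3.2 0 0 0.5 -1; 78 113.6 3.2 0 0 0.5 -1"

```text
t: 39.42
tcp_pos: [0.6171, -0.044, 0.171]
tool_rot: [0.662, 0.749, -0.001, -0.001]
force: [0.8, -0.7, 0.3]
finger_gap: 0.001
gripper_force: 0.0
```

```bash
python3 -c "
from h import *
a=load('w2'); b=snap('wrist','w15'); print(a['pose'][:3,3],b['pose'][:3,3])
A,B=[cv2.cvtColor(x['image'],cv2.COLOR_RGB2GRAY) for x in (a,b)]
for (x0,y0,x1,y1) in [(310,92,400,245),(310,92,370,130),(316,205,370,245),(360,10,392,60)]:
    r=cv2.minMaxLoc(cv2.matchTemplate(B,A[y0:y1,x0:x1],cv2.TM_CCOEFF_NORMED)); print((x0,y0),r[1],r[3])
for r in (60,150,220): print(r,A[r,310:420:4],B[r,310:420:4])
"
```

```text
[0.60747308 0.03794028 0.35296141] [0.60759198 0.03678225 0.3536464 ]
(310, 92) 0.6126818656921387 (318, 91)
(310, 92) 0.932924211025238 (318, 91)
(316, 205) 0.9459839463233948 (324, 204)
(360, 10) 0.9363316893577576 (369, 10)
60 [ 91  87  89  83  93  91  91  89  96  91  91  84  98  97  38  46  82 121
 119 116 115 139 151 103  51 107 111 109] [ 83  87  86  86  93  92  89  89  88  92  92  86  89 110 132  89  40  47
  41 116 119 113 113  90  48 109 109 107]
150 [ 94  87  88  89  99  87  87  83  81  86  92  92  97  42  37  59  83  77
  75 116 106 120  46 103 105 108 100 105] [ 89  93  88  90  89  84 101  91  90  87  89  91  90  92  93  37  39  27
  73  82  94  76  61  95 100 105 101 104]
220 [126 128 130 127 154 110 122 115 112 125 117 120  40  39  44 114 123 118
 107 154 108  28 105 100 102 103 103  99] [123 128 123 120 125 121 154 110  79  80  80  83  82  81  68  70  30 118
 116 117 122  21 102 100  96 101 101 101]
```

```bash
python3 -c "
from h import *
print(ticket.sign_off())"
```

```text
the job is handed in; nothing more can be done
None
```

I handed the job in: the T-handle is home on the spindle, all three green wax blocks are in the drawer and it is shut against its stop, and the case, brush and tray show no movement in the top camera picture; the hand-in gave no verdict.

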